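# Heft three closed canisters, open the heavy one and take out its steel check cylinder

### The job

One of the three identical closed canisters holds the steel check cylinder; the other two hold only light plastic blanks. Lift the canisters well clear of the worktop by their bodies, one at a time, until you know which is the heavy one, standing each upright on the worktop again; then take off the heavy one's lid and leave the lid on the green mat, lift out the steel cylinder and stand it upright in the white tray. Never open a light canister, leave all three canisters standing on the worktop, and do not disturb the porcelain dish or the loose mortar block beside them.

Things in the scene. Friction and masses are not known exactly. Their poses are not given: they have to be found in the camera images.
- can_1_mid (a point): canister body 1 of 3 identical: loose round aluminium cup, 64 mm diameter, 38 mm to its open rim, inner floor 3 mm up; 65 mm high with lid. Point: on its axis 25 mm above the underside; z up. In each stands, within 4 mm of the axis, a cylinder 40 mm wide, 57 mm long (steel in one, white plastic in two) that rises 22 mm above the rim once the lid is off
- lid_1_mid (a point): lid of canister 1: blue ribbed round cap, 60 mm wide, 27 mm high, 60 g, sits loose on the body's rim, a 6 mm deep collar below it entering the body with 1.5 mm play; lifts straight off. The body is 2 mm wider all round: grip the lid with fingertips above the rim. Point: on its axis 13.5 mm below its top (standing on its collar, 19.5 mm above what it stands on); z up
- can_2_mid (a point): canister body 2, identical to canister 1 in all ways (same point and axes). Closed, a light canister weighs about 0.25 kg in all and the heavy one about 0.73 kg, each give or take 0.1 kg. Which of the three is heavy changes from start to start and cannot be seen while they are closed
- lid_2_mid (a point): lid of canister 2, identical to lid 1 (same point and axes)
- can_3_mid (a point): canister body 3, identical to canister 1 in all ways (same point and axes, size, kind of contents)
- lid_3_mid (a point): lid of canister 3, identical to lid 1 (same point and axes)
- tray_floor (a point): white rectangular plastic tray, fixed to the worktop; inside 100 mm (its x) by 150 mm (its y), walls 55 mm high with a rim out to 124 x 176 mm. The point is the centre of its inner floor, 3 mm above the worktop; x and y along the sides
- mat_top (a point): green square rubber mat, 130 x 130 mm, 3 mm thick, fixed on the worktop. The point is the centre of its top face; x and y along its sides
- dish: white porcelain evaporating dish, 78 mm diameter, 30 mm high, loose bystander, must not be moved. Origin at the centre of its underside
- mortar_block: grey hardened mortar half-prism, 40 x 65 x 40 mm, loose bystander, must not be moved. Origin at the centre of its underside; its 65 mm length along y
Things that resemble listed ones, but are neither listed nor needed, are in the scene too. Leave any pink or yellow look-alike of the part that bears can_1_mid alone.

How it is judged:
By the outcome, as a careful person would: the job done as asked, in the order asked, and still so for the second after the job is handed in, with the robot touching nothing.
It also fails if it takes over 72 s, if anything falls off the work surface, if the arm or the gripper's body presses on something with over 40 N, if the wrist force passes 120 N, or if a joint passes its speed limit or range.

### The arm

A 7-joint arm with a two-finger parallel gripper is mounted at the origin on a cart in front of the work surface, level with it; the furniture and walls round the work are solid. World frame = base frame: x ahead of the robot, y to its left, z up, the work surface at z = 0. Lengths are in m, angles in rad, forces in N, time in s.
With the tool pointing down it reaches from about 0.375 to 0.925 m from the base axis. Payload 3.1 kg.
Tool frame: the origin (TCP) lies midway between the tips of the shut fingers; the grasp point (between the pads) lies behind it (ctrl.grip_point_offset is the y of the grasp point in the tool frame, in m); y points along the fingers, z is the direction in which the jaws open and shut, and the axes are right-handed (so a half turn about y gives the same grasp; the last joint's range is limited). The gripper opens to 85 mm and grips with 20 to 120 N. Pads are 22 mm wide; open, the fingers measure 114 mm over their backs; the gripper's body (76 mm by 85 mm) begins 54 mm behind the grasp point. The pads swing forward as they close: fully open they stand 13 mm farther back than shut.
Start: joints at [-1.297, 0.383, 0.044, 1.598, -0.018, 1.161, -0.05], TCP at [0.236, 0.606, 0.231] pointing down, gripper open.
Joint ranges: [-2.61, 2.61], [-0.41, 2.15], [-1.48, 1.57], [0, 2.5], [-1.57, 4.71], [0.05, 1.97], [-2.85, 2.85]. Speed limits (rad/s): [2.79, 2.79, 3.14, 3.14, 3.14, 3.14, 3.14].

### API

Orientations are given as a unit quaternion [w, x, y, z].
In Python, from bench import ctrl gives the robot as it stands.
- The arm moves only by the shell command python3 -m inch 'ROWS' [FORCE]. ROWS is a JSON object of lists of equal length, an entry for each row: "slide": the shift along the tool's x, y, z in cm, a list of three; "delta_rot": the turn, a rotation vector about the tool's x, y, z in rad, a list of three; "hand": the opening, from -1 (shut) to 1 (fully open), so that 0 is half open. A call has 1 to 10 rows; each row shifts and turns the pose as measured when the row begins, along the tool's axes as they then stand; what a row does not reach is not made up. A row lasts 1/8 s, in which the tool goes at most 62.5 mm and 10.7 degrees, less where a joint would pass 70% of its speed; a pose out of reach is approached as far as the arm can. A call is refused whole if a number of a shift passes 6.25 or a number of a turn 0.188, either way. A call with a gripper value outside its range is refused whole. The fingers move at their own pace and stop on an object; FORCE is the grip in N (left out, the last holds). Time passes only in rows, so rows that do not move let the fingers close. It gives the time, the measured TCP pose, the force and the opening at its end, in the units of the state.
- ctrl.state(): the state, without advancing time (a new reading comes with each control period).
- ctrl.get_image(name): name is "side" or "top" or "wrist"; returns the picture (400x640x3 uint8, red, green, blue); there is no depth.
- ctrl.camera_info(name): a dict with "fx", "fy", "cx", "cy" (pixels), "pose" (4x4, takes a point from camera to world coordinates). Camera axes: x right, y up, looking along -z (the intrinsics and any distortion apply to the point x, -y, -z); pixel columns grow to the right and rows downward; lengths in m; the calibration is good to about 2 mm. A picture is of the moment at which its call begins: read the wrist's pose just before it. camera_info takes no time and is no camera call; for the wrist camera it gives the pose at the moment of the call.
- ctrl.job_done(): hands the job in, once; it reports no verdict.
The state is a dict: "t": time; "q": joint angles; "joint_vel": joint speeds; "effort": joint torques, N m; "ee_pos": TCP position; "tcp_rot": TCP orientation; "force": force on the tool from outside, world axes, zero at the start; "moment": the same for the moment, N m; "width": finger opening in m.
Only numpy, scipy, OpenCV 4.12 (cv2) and the standard library are available. Lean on these libraries where they do the work, as an engineer would, in place of code of your own. Each camera call takes 0.05 s, during which the arm holds its last target.

## Working session

There is one attempt and no reset: what is moved stays moved. The work goes in short steps, Python scripts to look and compute and a shell command to move; the robot and the scene stay as the last step left them, time stands still between calls to the robot, and variables do not carry over. Pictures are saved under pics/ and viewed, and the job is handed in when it is done.

```bash
ls -la; mkdir -p pics; python3 - <<'E'
from bench import ctrl
import cv2, json
print(ctrl.state()); print(ctrl.grip_point_offset)
for n in ("top","side","wrist"):
    i=ctrl.camera_info(n); print(n,i)
    im=ctrl.get_image(n); cv2.imwrite(f"pics/{n}0.png",im[:,:,::-1])
E
```

```text
total 12
drwxr-xr-x  3 agent agent 4096 Dec  6 15:37 .
drwxr-xr-x 23 root  root  4096 Dec  6 15:37 ..
drwxr-xr-x  2 agent agent 4096 Dec  6 15:37 pics
{'t': 0.0, 'q': array([-1.2968065 ,  0.38384172,  0.04380427,  1.59959698, -0.01789945,
        1.16121218, -0.04991495]), 'joint_vel': array([-0.00036744,  0.001082  ,  0.0010685 ,  0.00069552, -0.00121295,
        0.00084448, -0.00095703]), 'effort': array([ 7.37915634e-04, -4.33464146e+01,  1.02440313e+00, -2.49517822e+01,
        1.04479026e-02,  1.16020854e-02,  6.73729616e-06]), 'ee_pos': array([0.23577517, 0.60470171, 0.22987171]), 'tcp_rot': array([-0.69399565,  0.69586359, -0.13078745,  0.13053183]), 'force': array([-0.17570782,  0.29276105, -0.01305342]), 'moment': array([-0.01900872,  0.01924867,  0.00362542]), 'width': 0.08540051513992372}
-0.0187
top {'fx': 400.30411435541555, 'fy': 400.30411435541555, 'cx': 320.3793506254778, 'cy': 194.8730255600196, 'pose': array([[-0.01171836,  0.99693022, -0.07741335,  0.40108285],
       [-0.99977059, -0.0102932 ,  0.0187832 ,  0.00610166],
       [ 0.01792871,  0.07761569,  0.99682213,  1.22315923],
       [ 0.        ,  0.        ,  0.        ,  1.        ]])}
side {'fx': 380.25642182704604, 'fy': 380.25642182704604, 'cx': 321.1626320923137, 'cy': 197.48601811970968, 'pose': array([[ 0.99275238,  0.03176895, -0.11590272,  0.34502733],
       [-0.11913173,  0.38712141, -0.91430008, -1.01792987],
       [ 0.01582207,  0.92148128,  0.38810039,  0.48735011],
       [ 0.        ,  0.        ,  0.        ,  1.        ]])}
wrist {'fx': 324.6324045329484, 'fy': 324.6324045329484, 'cx': 320.9496345204238, 'cy': 198.58200528596572, 'pose': array([[ 0.36397361, -0.88651573, -0.28568002,  0.16291784],
       [ 0.93140495,  0.34549506,  0.11453378,  0.63349056],
       [-0.00283496, -0.30777106,  0.95145622,  0.37225625],
       [ 0.        ,  0.        ,  0.        ,  1.        ]])}
```

View pics/top0.png

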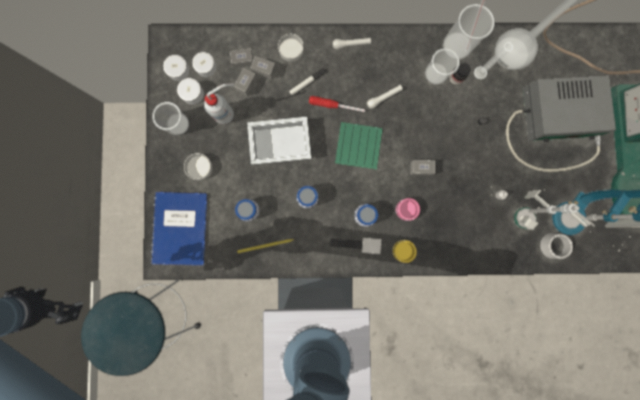

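View pics/side0.png

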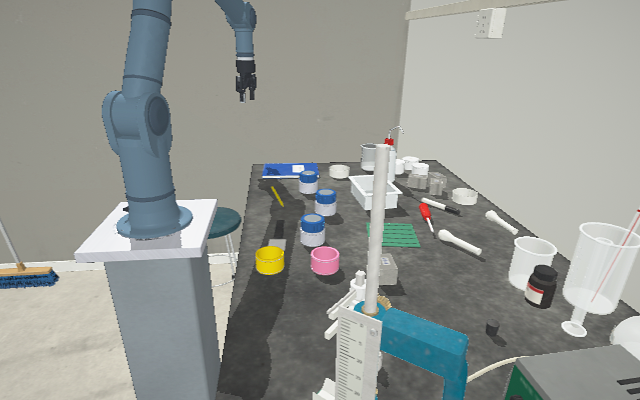

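View pics/wrist0.png

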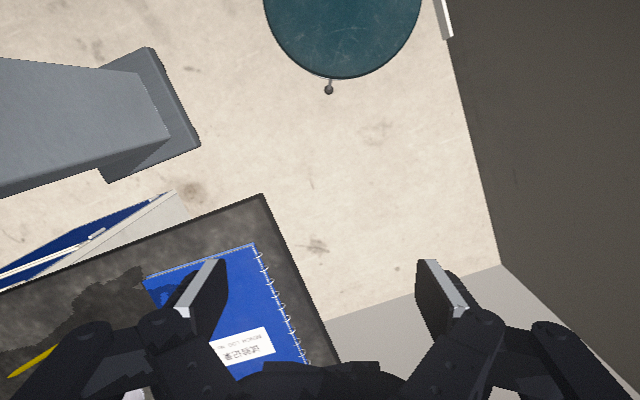

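The top view shows three blue-lidded canisters at about (246,208), (307,196) and (367,214). The pink cup is at (407,209), yellow at (404,251), the tray at (279,141) and the mat at (360,145). Enlarging both views next.

```bash
python3 - <<'E'
import cv2, numpy as np
t=cv2.imread('pics/top0.png'); s=cv2.imread('pics/side0.png')
cv2.imwrite('pics/topc.png',cv2.resize(t[110:270,185:445],None,fx=3,fy=3,interpolation=cv2.INTER_CUBIC))
cv2.imwrite('pics/sidec.png',cv2.resize(s[145:290,235:435],None,fx=4,fy=4,interpolation=cv2.INTER_CUBIC))
E
```

```text
(no output)
```

View pics/topc.png

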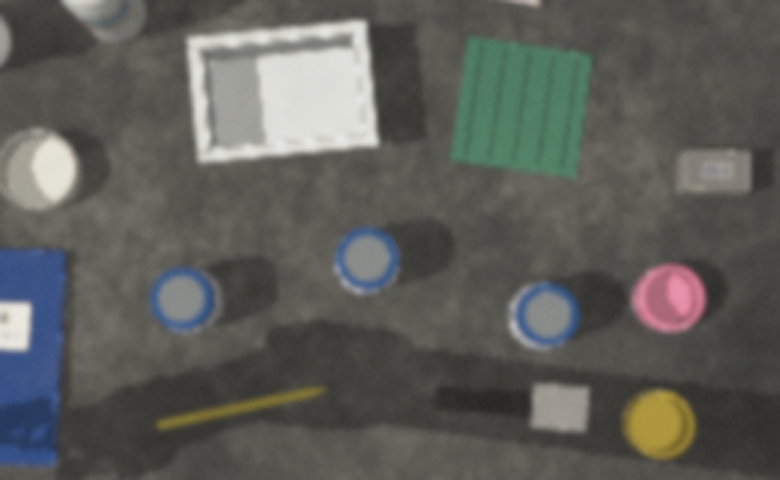

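View pics/sidec.png

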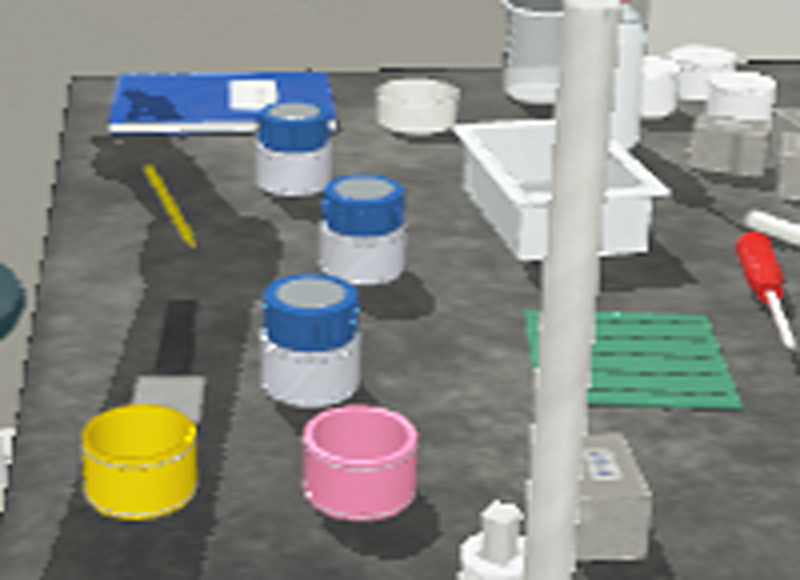

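The three blue-lidded cups with white bodies, at top (246,210), (307,196) and (367,215), are the canisters. The open pink (408,209) and yellow (404,251) cups are look-alikes. The dish is at (198,166) and the mortar block at (423,167). Next I triangulate using the grey lid discs.

```bash
cat > h.py <<'E'
import cv2, numpy as np
from bench import ctrl
from scipy.spatial.transform import Rotation as R
def ray(info,u,v):
    P=info['pose']; d=np.array([(u-info['cx'])/info['fx'],-(v-info['cy'])/info['fy'],-1.])
    return P[:3,3],P[:3,:3]@d
def plane(info,u,v,z):
    o,d=ray(info,u,v); return o+d*(z-o[2])/d[2]
def tri(rs):
    A=np.zeros((3,3));b=np.zeros(3)
    for o,d in rs:
        d=d/np.linalg.norm(d);M=np.eye(3)-np.outer(d,d);A+=M;b+=M@o
    p=np.linalg.solve(A,b)
    return p,[np.linalg.norm(np.cross(p-o,d/np.linalg.norm(d))) for o,d in rs]
def proj(info,p):
    P=info['pose'];c=P[:3,:3].T@(np.asarray(p)-P[:3,3]);return np.array([info['cx']+info['fx']*c[0]/-c[2],info['cy']-info['fy']*c[1]/-c[2]])
def rot(s=None):
    q=(s or ctrl.state())['tcp_rot'];return R.from_quat([q[1],q[2],q[3],q[0]])
def totool(target):
    "world TCP target -> tool-axis shift in cm"
    s=ctrl.state(); return 100*rot(s).inv().apply(np.asarray(target)-s['ee_pos'])
def turn_to(jaw):
    "rotvec in tool axes to have tool y down, tool z along +-jaw (world xy)"
    r=rot(); jaw=np.array([jaw[0],jaw[1],0.]);jaw/=np.linalg.norm(jaw)
    out=[]
    for s in (1,-1):
        z=s*jaw;y=np.array([0,0,-1.]);x=np.cross(y,z)
        out.append((r.inv()*R.from_matrix(np.c_[x,y,z])).as_rotvec())
    return min(out,key=np.linalg.norm)
def blue(im): # im RGB
    h=cv2.cvtColor(im,cv2.COLOR_RGB2HSV);return cv2.inRange(h,(100,120,40),(125,255,255))
E
python3 - <<'E'
from h import *
T=ctrl.camera_info('top');S=ctrl.camera_info('side')
def holes(f,k=8):
    im=cv2.imread(f)[:,:,::-1].copy();im=cv2.resize(im,None,fx=k,fy=k,interpolation=cv2.INTER_CUBIC)
    m=blue(im);c,h=cv2.findContours(m,cv2.RETR_CCOMP,cv2.CHAIN_APPROX_NONE);o=[]
    for ci,hi in zip(c,h[0]):
        if cv2.contourArea(ci)>60*k*k:
            e=cv2.fitEllipse(ci);o.append(('hole' if hi[3]>=0 else 'outer',[round((a+.5)/k-.5,2) for a in e[0]],[round(a/k,1) for a in e[1]]))
    return o
for f in('top','side'):
    for x in holes(f'pics/{f}0.png'):print(f,x)
E
```

```text
top ('outer', [179.07, 228.19], [57.3, 84.5])
top ('hole', [179.13, 217.98], [21.2, 39.8])
side ('outer', [27.9, 280.32], [12.9, 72.7])
side ('outer', [312.21, 222.6], [19.9, 24.9])
side ('hole', [312.18, 217.9], [7.9, 17.8])
side ('outer', [325.38, 196.08], [15.7, 20.5])
side ('outer', [294.71, 170.98], [19.0, 63.9])
side ('hole', [300.98, 169.34], [9.0, 24.3])
```

```bash
python3 - <<'E'
from h import *
T=ctrl.camera_info('top');S=ctrl.camera_info('side');k=8
def disc(f,u,v,w,hh):
    im=cv2.imread(f'pics/{f}0.png')[:,:,::-1].copy()
    x0,y0=u-w,v-hh;c=cv2.resize(im[y0:v+hh,x0:u+w],None,fx=k,fy=k,interpolation=cv2.INTER_CUBIC)
    h=cv2.cvtColor(c,cv2.COLOR_RGB2HSV)
    g=((h[:,:,1]<110)&(h[:,:,2]>95)).astype(np.uint8)
    n,l,st,_=cv2.connectedComponentsWithStats(g);lab=l[int((hh+.5)*k),int((w+.5)*k)]
    m=(l==lab).astype(np.uint8);ct,_=cv2.findContours(m,cv2.RETR_EXTERNAL,cv2.CHAIN_APPROX_NONE)
    e=cv2.fitEllipse(max(ct,key=cv2.contourArea))
    return (x0+(e[0][0]+.5)/k-.5,y0+(e[0][1]+.5)/k-.5),[round(a/k,1) for a in e[1]]
for tu,su in (((246,209),(308,173)),((307,196),(326,192)),((367,214),(312,218))):
    a,sa=disc('top',*tu,14,14);b,sb=disc('side',*su,16,9)
    p,r=tri([ray(T,*a),ray(S,*b)])
    print(np.round(a,2),sa,np.round(b,2),sb,p.round(4),np.round(r,4),'top@.065',plane(T,*a,.065).round(4))
# mat, tray
im=cv2.imread('pics/top0.png');h=cv2.cvtColor(im,cv2.COLOR_BGR2HSV)
m=cv2.inRange(h,(60,100,40),(90,255,255));m[:, :320]=0;m[:,400:]=0;m[:110]=0;m[180:]=0
r=cv2.minAreaRect(cv2.findNonZero(m));print('mat',r,plane(T,*r[0],.003).round(4),[plane(T,*c,.003).round(3) for c in cv2.boxPoints(r)])
m=((h[:,:,1]<40)&(h[:,:,2]>170)).astype(np.uint8);m[:,:240]=0;m[:,318:]=0;m[:110]=0;m[172:]=0
r=cv2.minAreaRect(cv2.findNonZero(m));print('tray',r,plane(T,*r[0],.055).round(4),[plane(T,*c,.055).round(3) for c in cv2.boxPoints(r)])
for n,u,v,z in(('dish',197.5,166,.03),('mortar',423,167,.04),('pink',407.5,209,.04),('yellow',404,251,.04),('card',372,246,.0)):print(n,plane(T,u,v,z).round(3))
E
```

```text
[244.85 209.1 ] [16.4, 16.8] [300.87 169.29] [8.7, 24.0] [0.4403 0.2014 0.0757] [0.0114 0.0114] top@.065 [0.4521 0.2027 0.065 ]
[304.72 197.15] [23.6, 27.0] [327.61 189.81] [18.1, 35.1] [0.4907 0.029  0.0671] [0.006 0.006] top@.065 [0.4849 0.0298 0.065 ]
[363.96 215.52] [22.5, 24.0] [312.2  217.91] [7.5, 17.4] [ 0.4318 -0.1421  0.0594] [0.0019 0.0019] top@.065 [ 0.4298 -0.1413  0.065 ]Traceback (most recent call last):
  File "<stdin>", line 19, in <module>
cv2.error: OpenCV(4.12.0) /io/opencv/modules/imgproc/src/convhull.cpp:143: error: (-215:Assertion failed) total >= 0 && (depth == CV_32F || depth == CV_32S) in function 'convexHull'
```

```bash
python3 - <<'E'
from h import *
T=ctrl.camera_info('top');S=ctrl.camera_info('side');k=8
def disc(f,u,v,w,hh,th):
    im=cv2.imread(f'pics/{f}0.png').astype(np.float32)
    x0,y0=u-w,v-hh;c=cv2.resize(im[y0:v+hh,x0:u+w],None,fx=k,fy=k,interpolation=cv2.INTER_CUBIC)
    s=(c.max(2)-c.min(2))/np.maximum(c.max(2),20); m=((c[:,:,0]-c[:,:,2]>0)&(s>th)).astype(np.uint8)
    ct,hi=cv2.findContours(m,cv2.RETR_CCOMP,cv2.CHAIN_APPROX_NONE);o=[]
    for a,h in zip(ct,hi[0]):
        if cv2.contourArea(a)>50*k*k:
            e=cv2.fitEllipse(a);o.append(('H' if h[3]>=0 else 'O',(round(x0+(e[0][0]+.5)/k-.5,2),round(y0+(e[0][1]+.5)/k-.5,2)),[round(q/k,1) for q in e[1]]))
    return o
for tu,su in (((246,209),(308,174)),((307,196),(326,197)),((367,214),(312,222))):
  a=disc('top',*tu,16,16,.35);b=disc('side',*su,16,14,.4)
  print(a,b)
  ha=[x for x in a if x[0]=='H'];hb=[x for x in b if x[0]=='H']
  if ha: print(' top@.065',plane(T,*ha[0][1],.065).round(4))
  if ha and hb:
    p,r=tri([ray(T,*ha[0][1]),ray(S,*hb[0][1])]); print(p.round(4),np.round(r,4))
E
python3 - <<'E'
from h import *
T=ctrl.camera_info('top')
im=cv2.imread('pics/top0.png').astype(int)
m=((im[:,:,1]-im[:,:,2])>20).astype(np.uint8);m[:, :320]=0;m[:,400:]=0;m[:110]=0;m[180:]=0
r=cv2.minAreaRect(cv2.findNonZero(m));print('mat',np.round(r[0],1),r[1:],plane(T,*r[0],.003).round(4),[plane(T,*c,.003).round(3) for c in cv2.boxPoints(r)])
m=(im.min(2)>165).astype(np.uint8);m[:,:240]=0;m[:,318:]=0;m[:110]=0;m[172:]=0
r=cv2.minAreaRect(cv2.findNonZero(m));print('tray',np.round(r[0],1),r[1:],plane(T,*r[0],.055).round(4),[plane(T,*c,.055).round(3) for c in cv2.boxPoints(r)])
for n,u,v,z in(('dish',197.5,166,.03),('mortar',423,167,.04),('pink',407.5,209,.04),('yellow',404,251,.04),('card',372,246,.0)):print(n,plane(T,u,v,z).round(3))
print('turn to jaw x',turn_to([1,0]),'jaw y',turn_to([0,1]),rot().as_matrix().round(3))
E
```

```text
[('O', (245.13, 209.09), [20.1, 20.8]), ('H', (244.88, 209.06), [15.9, 16.2])] [('O', (305.44, 171.33), [20.5, 26.4])]
 top@.065 [0.4522 0.2026 0.065 ]
[('O', (307.09, 195.43), [19.7, 20.1]), ('H', (306.83, 195.66), [15.9, 16.0])] [('O', (325.36, 195.87), [16.0, 21.7]), ('H', (325.51, 191.75), [5.5, 14.9])]
 top@.065 [0.4891 0.0236 0.065 ]
[0.4895 0.0236 0.0634] [0.0003 0.0003]
[('O', (367.52, 214.24), [19.9, 20.7]), ('H', (367.23, 214.43), [15.8, 16.1])] [('O', (312.22, 222.59), [20.1, 25.2]), ('H', (312.2, 217.91), [7.6, 17.5])]
 top@.065 [ 0.4328 -0.1508  0.065 ]
[ 0.4328 -0.151   0.0637] [0. 0.]
mat [358.2 145.2] ((42.1435661315918, 42.00214385986328), 8.130102157592773) [ 0.6486 -0.1358  0.003 ] [array([ 0.594, -0.061,  0.003]), array([ 0.724, -0.082,  0.003]), array([ 0.704, -0.211,  0.003]), array([ 0.574, -0.19 ,  0.003])]
tray [278.6 140. ] ((41.791561126708984, 59.60272216796875), 84.2894058227539) [0.6555 0.1057 0.055 ] [array([0.71 , 0.199, 0.055]), array([0.726, 0.024, 0.055]), array([0.601, 0.013, 0.055]), array([0.585, 0.187, 0.055])]
dish [0.584 0.35  0.03 ]
mortar [ 0.574 -0.325  0.04 ]
pink [ 0.448 -0.274  0.04 ]
yellow [ 0.325 -0.26   0.04 ]
card [ 0.338 -0.172  0.   ]
turn to jaw x [0.0017512  1.19908878 0.0013104 ] jaw y [ 2.04926474e-03 -3.71706974e-01 -2.95048421e-04] [[ 0.932 -0.001  0.363]
 [-0.363 -0.002  0.932]
 [ 0.    -1.    -0.002]]
```

```bash
python3 -m inch '{"slide":[[4,1,-4],[4,1,-4],[4,1,-3]],"delta_rot":[[0,-0.124,0],[0,-0.124,0],[0,-0.124,0]],"hand":[1,1,1]}' 50; python3 - <<'E'
from h import *
s=ctrl.state();print(s['t'],s['ee_pos'],s['q'].round(2));print(totool([.4522,.2026,.10]),turn_to([0,1]))
E
```

```text
t: 0.52
ee_pos: [0.3202, 0.472, 0.1986]
tcp_rot: [0.707, -0.707, -0.008, 0.01]
force: [0.2, -0.0, 0.6]
width: 0.0853
0.525 [0.32021655 0.47200987 0.19864653] [-1.08  0.27  0.04  1.83 -0.02  1.05  0.56]
[ 12.55585651   9.80854229 -27.26659923] [-0.00070943  0.02474294 -0.00286399]
```

```bash
python3 -m inch '{"slide":[[2.1,1.6,-4.5],[2.1,1.6,-4.5],[2.1,1.6,-4.5],[2.1,1.6,-4.5],[2.1,1.6,-4.5],[2.1,1.6,-4.5]],"delta_rot":[[0,0.02,0],[0,0,0],[0,0,0],[0,0,0],[0,0,0],[0,0,0]],"hand":[1,1,1,1,1,1]}'; python3 - <<'E'
from h import *
s=ctrl.state();print(s['t'],s['ee_pos'],s['q'].round(2));print(totool([.4522,.2026,.10]),turn_to([0,1]))
i=ctrl.camera_info('wrist');im=ctrl.get_image('wrist');cv2.imwrite('pics/w1.png',im[:,:,::-1]);print(ctrl.state()['ee_pos'])
import pickle;pickle.dump(i,open('w1.pkl','wb'))
E
```

```text
t: 1.27
ee_pos: [0.4528, 0.1941, 0.0994]
tcp_rot: [0.708, -0.706, -0.002, 0.002]
force: [1.2, 0.3, 0.3]
width: 0.0853
1.275 [0.45281184 0.19409936 0.09944406] [-0.68  0.26  0.21  2.09 -0.08  0.8   1.16]
[-0.05752923 -0.0530958   0.85047885] [-2.93942604e-03  4.29676928e-03  2.04615192e-05]
[0.4544583  0.18447727 0.09740327]
```

View pics/w1.png

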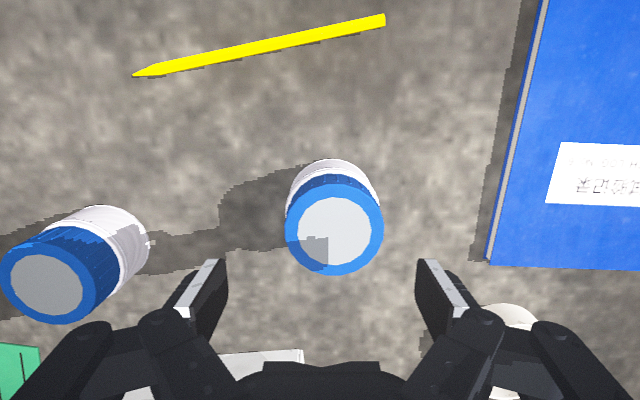

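The wrist view shows the near canister's grey lid disc at about (334,231), between the open fingers, and a second canister at (50,285). I'll cross-check the position from this view.

```bash
cat >> h.py <<'E'
def lids(f,info,th=.4,amin=500):
    c=cv2.imread(f).astype(np.float32);s=(c.max(2)-c.min(2))/np.maximum(c.max(2),20)
    m=((c[:,:,0]-c[:,:,2]>0)&(s>th)).astype(np.uint8)
    ct,hi=cv2.findContours(m,cv2.RETR_CCOMP,cv2.CHAIN_APPROX_NONE)
    for a,h in zip(ct,hi[0]):
        if cv2.contourArea(a)>amin and len(a)>20 and h[3]>=0:
            e=cv2.fitEllipse(cv2.convexHull(a)) ;print(np.round(e[0],1),np.round(e[1],1),'@.065',plane(info,*e[0],.065).round(4))
E
python3 - <<'E'
from h import *
import pickle;i=pickle.load(open('w1.pkl','rb'));lids('pics/w1.png',i,.35,1500)
T=ctrl.camera_info('top');print(tri([ray(T,244.88,209.06),ray(i,334,231)]))
s=ctrl.state();print(s['ee_pos'],s['joint_vel'].round(2),s['force'],totool([.4522,.2026,.05]))
E
```

```text
[ 46.1 284.4] [57.6 77.7] @.065 [0.4883 0.0224 0.065 ]
[333.9 230.7] [69.3 75.7] @.065 [0.4514 0.2015 0.065 ]
(array([0.45207933, 0.20210637, 0.06449264]), [np.float64(0.0005712974738608488), np.float64(0.0005712974738609132)])
[0.4544583  0.18447727 0.09740327] [-0.03 -0.02 -0.    0.01  0.02  0.07 -0.17] [ 1.02416958 -5.12964394 -0.75452884] [-0.22979091  4.73250972  1.83209695]
```

```bash
python3 -m inch '{"slide":[[-0.2,-0.5,1.8],[0,0,0],[0,0,0]],"delta_rot":[[0,0,0],[0,0,0],[0,0,0]],"hand":[1,1,1]}';  python3 - <<'E'
from h import *
s=ctrl.state();print(s['ee_pos'],s['joint_vel'].round(2),s['force'],totool([.452,.202,.006]))
E
```

```text
t: 1.7
ee_pos: [0.4522, 0.2021, 0.1019]
tcp_rot: [-0.705, 0.709, -0.004, 0.002]
force: [0.5, -0.1, 0.2]
width: 0.0853
[0.45221198 0.20210496 0.10188541] [-0.02 -0.   -0.02 -0.01 -0.01 -0.   -0.  ] [ 0.54917667 -0.12009903  0.21003798] [6.94585568e-03 9.58848063e+00 4.08745331e-02]
```

```bash
python3 -m inch '{"slide":[[0,3.5,0],[0,3,0],[0,1.5,0],[0,0,0]],"delta_rot":[[0,0,0],[0,0,0],[0,0,0],[0,0,0]],"hand":[1,1,1,1]}';  python3 - <<'E'
from h import *
s=ctrl.state();print(s['ee_pos'],s['joint_vel'].round(2),s['force'],totool([.452,.202,.006]),turn_to([0,1]))
E
```

```text
t: 2.2
ee_pos: [0.4527, 0.2079, 0.0221]
tcp_rot: [-0.707, 0.707, 0.001, 0.0]
force: [-1.1, 0.4, -0.0]
width: 0.0857
[0.45272604 0.20792729 0.0221391 ] [-0.   -0.01 -0.   -0.02 -0.   -0.   -0.  ] [-1.10722994  0.41428734 -0.04580019] [-0.07533191  1.61402066 -0.59208825] [0.00037551 0.00047532 0.00151602]
```

```bash
python3 -m inch '{"slide":[[0,1,-0.6],[0,0.5,0],[0,0,0]],"delta_rot":[[0,0,0],[0,0,0],[0,0,0]],"hand":[1,1,1]}';  python3 - <<'E'
from h import *
s=ctrl.state();print(s['ee_pos'],s['joint_vel'].round(2),s['force'],totool([.452,.202,.006]),turn_to([0,1]))
E
```

```text
t: 2.58
ee_pos: [0.4545, 0.2026, 0.0082]
tcp_rot: [0.708, -0.706, -0.002, -0.002]
force: [-0.4, 0.7, 0.2]
width: 0.0857
[0.45451286 0.20260569 0.00824883] [ 0.   -0.01  0.01  0.    0.    0.    0.  ] [-0.44472905  0.67274295  0.19951007] [-0.25247731  0.22349161 -0.06076637] [-0.00178762  0.0008091   0.00509285]
```

Close with the final small correction, then hold.

```bash
python3 -m inch '{"slide":[[-0.2,0.2,0],[0,0,0],[0,0,0],[0,0,0],[0,0,0],[0,0,0]],"delta_rot":[[0,0,0],[0,0,0],[0,0,0],[0,0,0],[0,0,0],[0,0,0]],"hand":[1,-1,-1,-1,-1,-1]}' 50;  python3 - <<'E'
from h import *
s=ctrl.state();print(s['ee_pos'],s['joint_vel'].round(2),s['force'],s['width'],turn_to([0,1]))
E
```

```text
t: 3.32
ee_pos: [0.4531, 0.2021, 0.0075]
tcp_rot: [0.708, -0.706, -0.002, -0.002]
force: [-0.6, 1.2, 1.0]
width: 0.0633
[0.45311345 0.20206426 0.00748902] [-0.  0.  0.  0.  0.  0.  0.] [-0.61186351  1.24604933  0.97547743] 0.0633021607624725 [-0.00175885  0.00016068  0.00602297]
```

```bash
python3 -m inch '{"slide":[[0,-2,0],[0,-4,0],[0,-3,0],[0,-1,0],[0,0,0],[0,0,0],[0,0,0]],"delta_rot":[[0,0,0],[0,0,0],[0,0,0],[0,0,0],[0,0,0],[0,0,0],[0,0,0]],"hand":[-1,-1,-1,-1,-1,-1,-1]}';  python3 - <<'E'
from h import *
s=ctrl.state();print(s['ee_pos'],s['joint_vel'].round(2),s['force'],s['moment'],s['effort'].round(2),s['width'],turn_to([0,1]))
im=ctrl.get_image('side');cv2.imwrite('pics/s1.png',cv2.resize(im[80:300,200:460,::-1],None,fx=3,fy=3))
s=ctrl.state();print(s['force'])
E
```

```text
t: 4.2
ee_pos: [0.4413, 0.1971, 0.0988]
tcp_rot: [-0.703, 0.711, -0.005, -0.006]
force: [-0.1, 0.1, -6.0]
width: 0.0632
[0.44129756 0.19712438 0.09878347] [-0.    0.01  0.    0.01 -0.   -0.   -0.  ] [-0.07912792  0.07906914 -5.96536069] [ 0.04008598 -0.01306505 -0.00266702] [-1.000e-02 -3.448e+01  1.850e+00 -2.191e+01  2.000e-02  1.100e-01
 -0.000e+00] 0.06320834724787425 [ 0.01073556  0.00137604 -0.01600347]
[-0.14451591  0.2668699  -6.94176479]
```

View pics/s1.png

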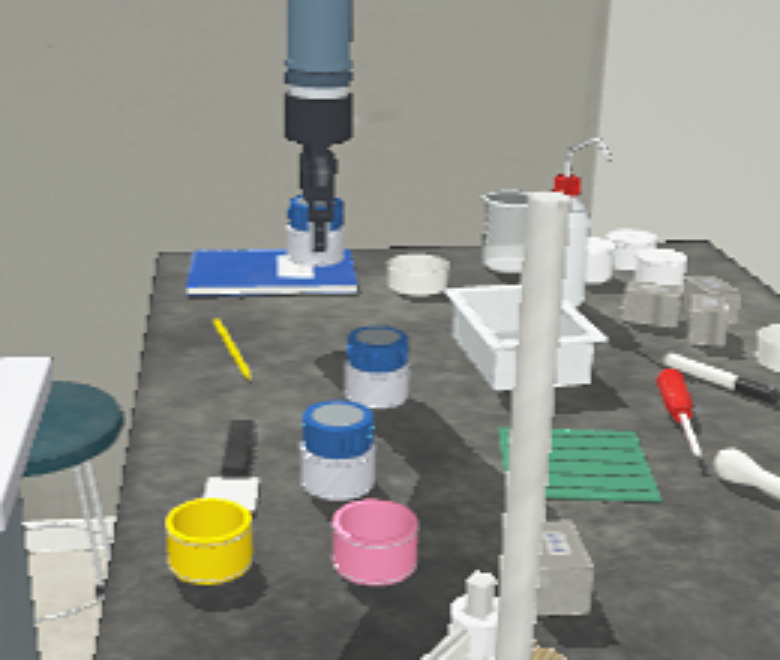

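```bash
for k in 1 2 3; do python3 -m inch '{"slide":[[0,0,0]],"delta_rot":[[0,0,0]],"hand":[-1]}' | grep -E "force|t:"; done;  python3 - <<'E'
from h import *
s=ctrl.state();print(s['ee_pos'],s['effort'].round(2),totool([.4531,.2021,.030]),turn_to([0,1]))
E
```

```text
t: 4.38
tcp_rot: [-0.703, 0.711, -0.006, -0.007]
force: [0.2, -0.4, -6.8]
t: 4.5
tcp_rot: [-0.703, 0.711, -0.006, -0.007]
force: [0.2, 0.7, -6.0]
t: 4.62
tcp_rot: [-0.703, 0.711, -0.006, -0.007]
force: [0.7, -0.6, -7.0]
[0.44056861 0.19663747 0.09762546] [-0.000e+00 -3.421e+01  1.860e+00 -2.169e+01  2.000e-02  1.400e-01
  0.000e+00] [1.37561076 6.73169288 0.6267198 ] [ 0.01217422  0.00127598 -0.01804007]
```

Readings of −6.0 to −7.0 N against a baseline of +0.2 N give about 0.69 kg, which is well above the light canister's limit of about 0.35 kg. Canister A at (0.452, 0.202) is therefore the heavy one, and I set it back down.

```bash
python3 -m inch '{"slide":[[0.7,1.5,0.3],[0.7,3,0.3],[0,2,0],[0,0,0],[0,0,0]],"delta_rot":[[0.012,0,-0.018],[0,0,0],[0,0,0],[0,0,0],[0,0,0]],"hand":[-1,-1,-1,-1,-1]}' ;  python3 - <<'E'
from h import *
s=ctrl.state();print(s['ee_pos'],s['force'],totool([.4531,.2021,.0085]),turn_to([0,1]))
E
```

```text
t: 5.25
ee_pos: [0.4575, 0.2045, 0.0331]
tcp_rot: [0.708, -0.706, -0.002, -0.001]
force: [0.5, 0.5, -6.3]
width: 0.0631
[0.45745501 0.20454704 0.03308923] [ 0.46823008  0.5445124  -6.26829189] [-0.44838031  2.45589089 -0.25178916] [-0.00321991  0.00187144  0.00505193]
```

```bash
python3 -m inch '{"slide":[[-0.2,1.0,-0.1],[0,0.7,0],[0,0.5,0],[0,0,0]],"delta_rot":[[-0.003,0,0.005],[0,0,0],[0,0,0],[0,0,0]],"hand":[-1,-1,-1,-1]}' ;  python3 - <<'E'
from h import *
s=ctrl.state();print(s['ee_pos'],s['force'],totool([.4531,.2021,.0075]),turn_to([0,1]))
E
```

```text
t: 5.75
ee_pos: [0.4569, 0.2045, 0.0116]
tcp_rot: [0.708, -0.706, -0.002, -0.0]
force: [-0.2, 0.2, -7.2]
width: 0.0633
[0.45689529 0.20448041 0.01162542] [-0.17721432  0.19164569 -7.19432045] [-0.38124998  0.41088736 -0.23815398] [-0.00218479  0.00206689  0.00298358]
```

```bash
python3 -m inch '{"slide":[[0,0.3,0],[0,0.2,0],[0,0,0]],"delta_rot":[[-0.002,0,0.003],[0,0,0],[0,0,0]],"hand":[-1,-1,-1]}' ;  python3 - <<'E'
from h import *
s=ctrl.state();print(s['ee_pos'],s['force'],totool([.4531,.2021,.0075]),turn_to([0,1]))
E
```

```text
t: 6.12
ee_pos: [0.4572, 0.2047, 0.0078]
tcp_rot: [0.707, -0.707, -0.0, 0.001]
force: [0.3, 0.5, -6.8]
width: 0.0633
[0.45719658 0.20472171 0.00775875] [ 0.34242559  0.49622384 -6.76206653] [-0.41013     0.02607687 -0.26141222] [-0.00043242  0.00187917 -0.00076983]
```

```bash
python3 -m inch '{"slide":[[0,0.15,0],[0,0,0]],"delta_rot":[[0,0,0],[0,0,0]],"hand":[-1,-1]}'|grep -E "ee|force"; python3 -m inch '{"slide":[[0,0.15,0],[0,0,0]],"delta_rot":[[0,0,0],[0,0,0]],"hand":[-1,-1]}'
```

```text
ee_pos: [0.4573, 0.2047, 0.0078]
force: [0.1, 0.4, -6.3]
t: 6.62
ee_pos: [0.4573, 0.2048, 0.0077]
tcp_rot: [0.707, -0.707, 0.0, 0.001]
force: [-0.3, -1.2, -4.2]
width: 0.0631
```

```bash
python3 -m inch '{"slide":[[0,0.25,0],[0,0,0]],"delta_rot":[[0,0,0],[0,0,0]],"hand":[-1,-1]}'
```

```text
t: 6.88
ee_pos: [0.4574, 0.2048, 0.0078]
tcp_rot: [0.707, -0.707, 0.001, 0.002]
force: [-1.0, -1.0, -5.6]
width: 0.0635
```

```bash
python3 -m inch '{"slide":[[0,0.4,0],[0,0,0]],"delta_rot":[[0,0,0],[0,0,0]],"hand":[-1,-1]}'
```

```text
t: 7.12
ee_pos: [0.4577, 0.2049, 0.008]
tcp_rot: [0.708, -0.707, 0.002, 0.003]
force: [0.3, 0.9, -7.9]
width: 0.0635
```

```bash
python3 - <<'E'
from h import *
s=ctrl.state();print(s['q'].round(3),s['effort'].round(2),s['force'],s['moment'].round(2))
im=ctrl.get_image('side');cv2.imwrite('pics/s2.png',cv2.resize(im[140:240,260:380,::-1],None,fx=6,fy=6,interpolation=cv2.INTER_CUBIC))
E
```

```text
[-0.657  0.444  0.179  2.094 -0.14   0.62   1.191] [-2.500e-01 -3.987e+01  2.550e+00 -1.819e+01 -6.000e-02  2.000e-02
  1.000e-02] [ 0.33231936  0.87698551 -7.94431853] [-0.05 -0.06  0.01]
```

View pics/s2.png

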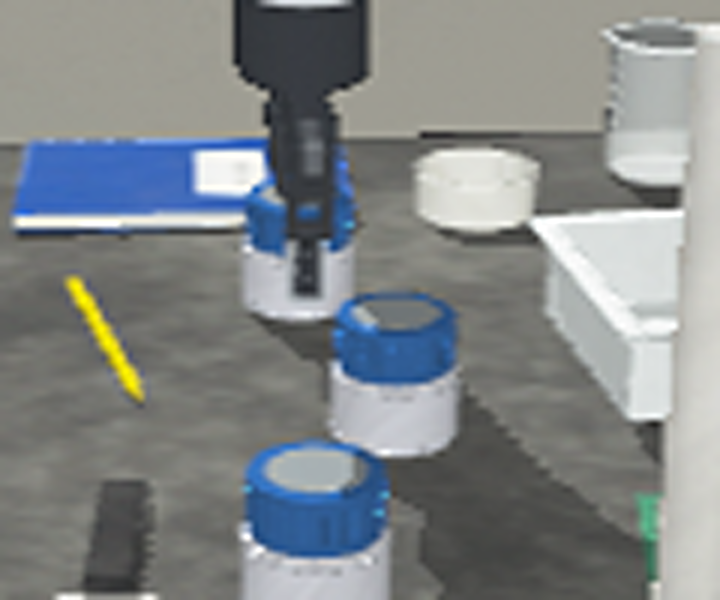

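```bash
python3 -m inch '{"slide":[[0,0.6,0]],"delta_rot":[[0,0,0]],"hand":[-1]}';python3 -m inch '{"slide":[[0,0.6,0]],"delta_rot":[[0,0,0]],"hand":[-1]}';python3 - <<'E'
from h import *
s=ctrl.state();print(s['ee_pos'],turn_to([0,1]),s['effort'].round(2))
E
```

```text
t: 7.3
ee_pos: [0.4578, 0.2052, 0.007]
tcp_rot: [0.707, -0.707, 0.004, 0.004]
force: [-26.3, -11.1, 84.4]
width: 0.0633
t: 7.42
ee_pos: [0.4577, 0.2052, 0.0071]
tcp_rot: [0.707, -0.707, 0.006, 0.006]
force: [-19.8, -9.4, 58.9]
width: 0.0631
[0.457722   0.20519669 0.00714349] [-0.00106734  0.0002334  -0.01754542] [ -0.13 -13.15   0.81 -13.98  -0.41  -6.66  -0.06]
```

Contact is confirmed: the can is on the table, and that last push was firm. I relax with a zero row, check, then release.

```bash
python3 -m inch '{"slide":[[0,0,0]],"delta_rot":[[0,0,0]],"hand":[-1]}'; python3 -m inch '{"slide":[[0,0,0],[0,0,0]],"delta_rot":[[0,0,0],[0,0,0]],"hand":[0.95,1]}';python3 - <<'E'
from h import *
s=ctrl.state();print(s['ee_pos'],turn_to([0,1]),s['effort'].round(2),s['width'])
E
```

```text
t: 7.55
ee_pos: [0.4585, 0.2053, 0.0087]
tcp_rot: [0.708, -0.706, 0.006, 0.006]
force: [0.5, -0.3, -8.1]
width: 0.0635
t: 7.8
ee_pos: [0.4615, 0.2069, 0.009]
tcp_rot: [0.709, -0.705, 0.003, 0.003]
force: [0.1, -0.3, -0.8]
width: 0.0855
[0.46151621 0.20694021 0.00904483] [-5.10907923e-03  1.50153492e-05 -9.58030620e-03] [ 5.000e-02 -3.670e+01  2.500e+00 -1.566e+01 -1.000e-02  5.000e-02
 -0.000e+00] 0.08547208281338253
```

```bash
python3 -m inch '{"slide":[[-0.1,-2.5,0],[-0.3,-3.5,0],[0,-2.5,0],[0,0,0],[0,0,0]],"delta_rot":[[-0.005,0,-0.009],[0,0,0],[0,0,0],[0,0,0],[0,0,0]],"hand":[1,1,1,1,1]}' ;  python3 - <<'E'
from h import *
import pickle
s=ctrl.state();print(s['ee_pos'],s['force'],turn_to([0,1]))
i=ctrl.camera_info('wrist');im=ctrl.get_image('wrist');cv2.imwrite('pics/w2.png',im[:,:,::-1]);pickle.dump(i,open('w2.pkl','wb'))
lids('pics/w2.png',i,.35,1500)
im=ctrl.get_image('side');cv2.imwrite('pics/s3.png',cv2.resize(im[140:240,260:380,::-1],None,fx=6,fy=6,interpolation=cv2.INTER_CUBIC))
E
```

```text
t: 8.43
ee_pos: [0.4594, 0.2084, 0.0928]
tcp_rot: [-0.707, 0.707, 0.001, 0.0]
force: [0.1, -0.0, 0.1]
width: 0.0853
[0.45942177 0.20835125 0.09280384] [ 0.11208848 -0.01286284  0.11813112] [0.00060527 0.0013503  0.00149762]
[315.8 234.2] [71.4 78.1] @.065 [0.4574 0.2051 0.065 ]
```

View pics/w2.png

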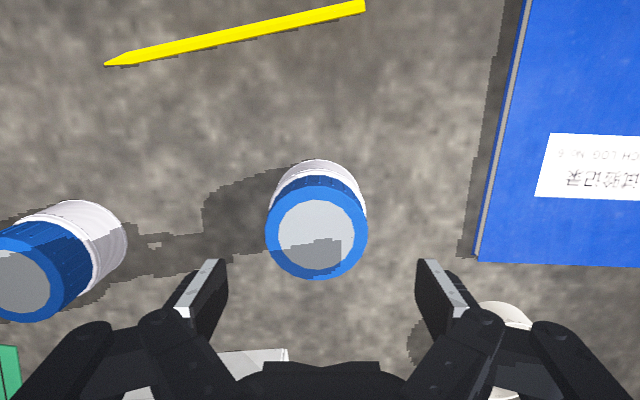

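View pics/s3.png

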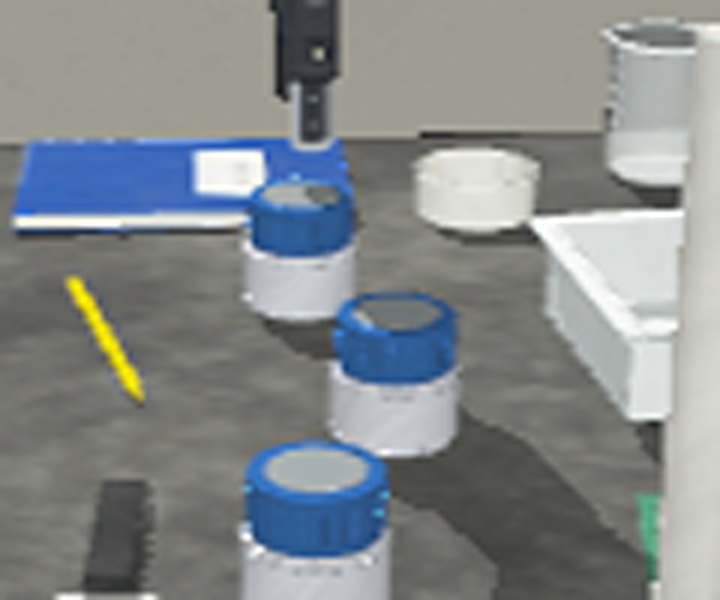

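Canister A stands upright and closed at (0.457, 0.205); its disc is at wrist pixel (316,234). Now the lid: I descend to TCP z ≈ 0.038.

```bash
python3 -m inch '{"slide":[[-0.2,2.5,-0.3],[0,1.5,0],[0,0.5,0],[0,0,0]],"delta_rot":[[0,0,0],[0,0,0],[0,0,0],[0,0,0]],"hand":[1,1,1,1]}' 25;  python3 - <<'E'
from h import *
print(totool([.4574,.2051,.038]),turn_to([0,1]))
E
```

```text
t: 9.02
ee_pos: [0.4563, 0.2045, 0.0436]
tcp_rot: [-0.706, 0.708, -0.0, -0.001]
force: [0.5, 0.8, 0.7]
width: 0.0855
[0.11130615 0.56448913 0.05686886] [ 0.00328393  0.00125361 -0.00219832]
```

```bash
python3 -m inch '{"slide":[[0,0.5,0],[0,0,0],[0,0,0],[0,0,0],[0,0,0]],"delta_rot":[[0.003,0,0],[0,0,0],[0,0,0],[0,0,0],[0,0,0]],"hand":[1,-1,-1,-1,-1]}' 25;  python3 - <<'E'
from h import *
print(totool([.4574,.2051,.038]),turn_to([0,1]))
im=ctrl.get_image('side');cv2.imwrite('pics/s4.png',cv2.resize(im[140:240,260:380,::-1],None,fx=6,fy=6,interpolation=cv2.INTER_CUBIC))
E
```

```text
t: 9.65
ee_pos: [0.4579, 0.2055, 0.0402]
tcp_rot: [0.708, -0.706, -0.001, 0.0]
force: [-0.6, -0.0, -0.9]
width: 0.0597
[-0.05042119  0.21491883 -0.04368993] [-0.00207275  0.00120236  0.00097157]
```

View pics/s4.png

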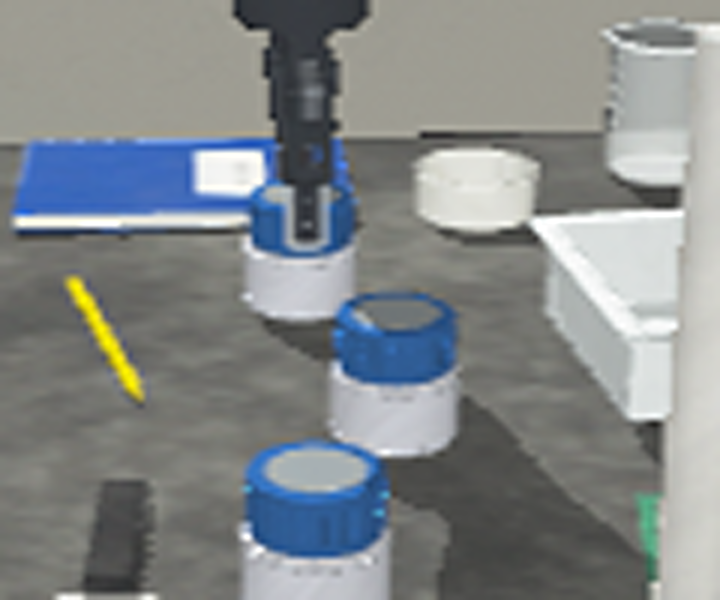

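The fingertips grip the lid above the rim, with the tips at about (307,240) in the crop and a width of 59.7 mm. I lift it straight up.

```bash
python3 -m inch '{"slide":[[0,-1,0],[0,-1.5,0],[0,-2.5,0],[0,-3,0],[0,-2,0],[0,0,0]],"delta_rot":[[0,0,0],[0,0,0],[0,0,0],[0,0,0],[0,0,0],[0,0,0]],"hand":[-1,-1,-1,-1,-1,-1]}' ;  python3 - <<'E'
from h import *
s=ctrl.state();print(s['force'],totool([.6486,-.1358,.15]),turn_to([0,1]))
im=ctrl.get_image('side');cv2.imwrite('pics/s5.png',cv2.resize(im[100:240,240:400,::-1],None,fx=4,fy=4,interpolation=cv2.INTER_CUBIC))
E
```

```text
t: 10.45
ee_pos: [0.4587, 0.2055, 0.1478]
tcp_rot: [0.709, -0.706, -0.002, -0.001]
force: [0.3, 0.2, -0.5]
width: 0.0595
[ 0.25818204  0.19223249 -0.52217615] [ 18.96604888  -0.27450669 -34.13865721] [-0.00412006  0.00065411  0.00431904]
```

View pics/s5.png

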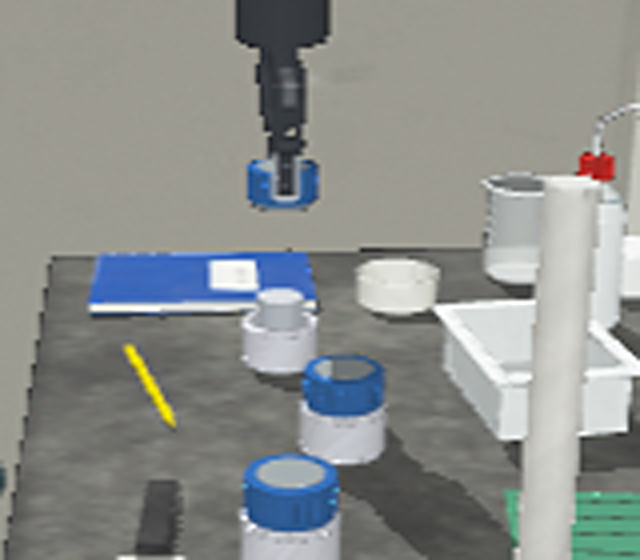

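The lid is off, showing the grey steel cylinder in the cup at crop (280,305). I carry the lid to the mat.

```bash
python3 -m inch '{"slide":[[2.4,0,-4.3],[2.4,0,-4.3],[2.4,0,-4.3],[2.4,0,-4.3],[2.4,0,-4.3],[2.4,0,-4.3],[2.4,0,-4.3],[1,0,-2],[0,0,0],[0,0,0]],"delta_rot":[[-0.004,0,0.004],[0,0,0],[0,0,0],[0,0,0],[0,0,0],[0,0,0],[0,0,0],[0,0,0],[0,0,0],[0,0,0]],"hand":[-1,-1,-1,-1,-1,-1,-1,-1,-1,-1]}' ;  python3 - <<'E'
from h import *
s=ctrl.state();print(s['force'],totool([.6486,-.1358,.014]),turn_to([0,1]))
E
```

```text
t: 11.75
ee_pos: [0.6339, -0.1191, 0.1343]
tcp_rot: [-0.707, 0.707, -0.004, -0.011]
force: [0.4, -0.3, -0.2]
width: 0.0594
[ 0.42519145 -0.29177105 -0.17293639] [ 1.7088737  11.99805512 -1.68781444] [ 0.00024749  0.01080109 -0.02162904]
```

```bash
python3 -m inch '{"slide":[[0.8,2.5,-0.8],[0.8,3.5,-0.8],[0,2.5,0],[0,1,0],[0,0,0]],"delta_rot":[[0,0.01,-0.021],[0,0,0],[0,0,0],[0,0,0],[0,0,0]],"hand":[-1,-1,-1,-1,-1]}' ;  python3 - <<'E'
from h import *
s=ctrl.state();print(s['force'],totool([.6486,-.1358,.012]),turn_to([0,1]))
E
```

```text
t: 12.38
ee_pos: [0.6492, -0.1193, 0.0374]
tcp_rot: [0.711, -0.704, -0.006, 0.006]
force: [-0.6, 0.3, -1.1]
width: 0.0592
[-0.56791982  0.32402152 -1.14748604] [-0.08333104  2.52444174 -1.67736154] [-0.00984938  0.01687456 -0.00091005]
```

```bash
python3 -m inch '{"slide":[[0,0.8,-1.5],[0,0.8,0],[0,0.3,0],[0,0,0]],"delta_rot":[[-0.009,0.016,0],[0,0,0],[0,0,0],[0,0,0]],"hand":[-1,-1,-1,-1]}' ;  python3 - <<'E'
from h import *
s=ctrl.state();print(s['force'],totool([.6486,-.1358,.012]),turn_to([0,1]))
E
```

```text
t: 12.88
ee_pos: [0.6515, -0.1352, 0.0202]
tcp_rot: [-0.707, 0.707, 0.002, 0.001]
force: [0.5, 0.2, -1.1]
width: 0.0595
[ 0.51402474  0.15621872 -1.14062165] [-0.29762119  0.81913388 -0.05669233] [0.00032641 0.00017019 0.00411134]
```

```bash
python3 -m inch '{"slide":[[0,0.5,0],[0,0,0]],"delta_rot":[[0,0,0.004],[0,0,0]],"hand":[-1,-1]}' ; python3 -m inch '{"slide":[[0,0.3,0],[0,0,0]],"delta_rot":[[0,0,0],[0,0,0]],"hand":[-1,-1]}'; python3 - <<'E'
from h import *
s=ctrl.state();print(s['force'],totool([.6486,-.1358,.012]),turn_to([0,1]))
E
```

```text
t: 13.12
ee_pos: [0.6519, -0.1351, 0.0153]
tcp_rot: [-0.707, 0.707, 0.0, 0.0]
force: [-0.2, -0.5, -1.5]
width: 0.0596
t: 13.38
ee_pos: [0.6521, -0.1349, 0.0121]
tcp_rot: [-0.707, 0.707, 0.0, 0.0]
force: [0.1, -0.4, 0.0]
width: 0.0594
[ 0.12612686 -0.44261088  0.00489652] [-0.34936476  0.01198121 -0.08611061] [4.66653028e-05 5.00929451e-04 7.73788798e-04]
```

```bash
python3 -m inch '{"slide":[[0,0.15,0],[0,0,0]],"delta_rot":[[0,0,0],[0,0,0]],"hand":[-1,-1]}' ; python3 - <<'E'
from h import *
im=ctrl.get_image('side');cv2.imwrite('pics/s6.png',cv2.resize(im[160:290,340:460,::-1],None,fx=5,fy=5,interpolation=cv2.INTER_CUBIC))
E
```

```text
t: 13.62
ee_pos: [0.6522, -0.1349, 0.0106]
tcp_rot: [-0.707, 0.707, 0.001, 0.0]
force: [-0.1, -0.4, -0.2]
width: 0.0592
```

View pics/s6.png

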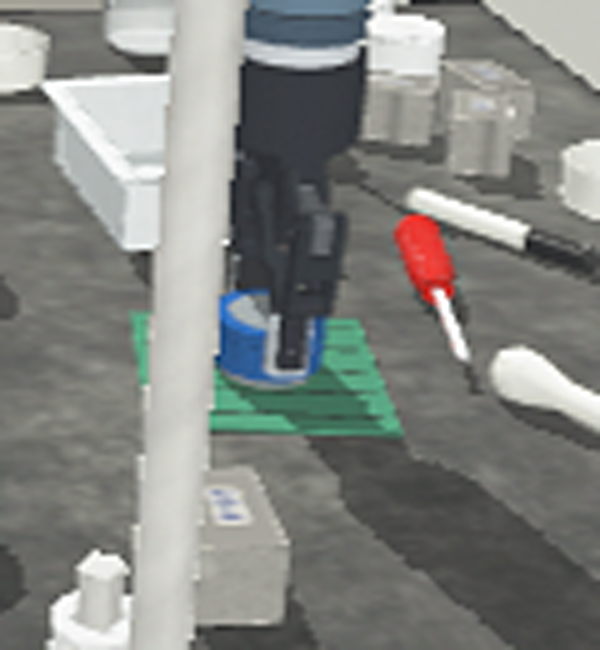

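```bash
python3 -m inch '{"slide":[[0,0.15,0]],"delta_rot":[[0,0,0]],"hand":[-1]}'; python3 -m inch '{"slide":[[0,0,0],[0,0,0],[0,0,0]],"delta_rot":[[0,0,0],[0,0,0],[0,0,0]],"hand":[0.5,1,1]}'
```

```text
t: 13.8
ee_pos: [0.6525, -0.135, 0.0094]
tcp_rot: [-0.707, 0.707, 0.001, 0.0]
force: [0.4, 0.1, -1.0]
width: 0.0595
t: 14.18
ee_pos: [0.6529, -0.1351, 0.0097]
tcp_rot: [-0.707, 0.707, 0.001, 0.001]
force: [-0.7, -0.8, 0.2]
width: 0.0851
```

```bash
python3 -m inch '{"slide":[[0,-3,0],[0,-5,0],[0,-5,0],[0,-2,0],[0,0,0]],"delta_rot":[[0,0,0],[0,0,0],[0,0,0],[0,0,0],[0,0,0]],"hand":[1,1,1,1,1]}' ;  python3 - <<'E'
from h import *
print(totool([.4574,.2051,.14]),turn_to([0,1]))
i=ctrl.camera_info('wrist');im=ctrl.get_image('wrist');cv2.imwrite('pics/w3.png',im[:,:,::-1]);lids('pics/w3.png',i,.35,1000)
E
```

```text
t: 14.8
ee_pos: [0.6516, -0.1348, 0.1623]
tcp_rot: [0.707, -0.707, 0.0, 0.0]
force: [-0.9, -0.1, -0.5]
width: 0.0851
[-19.40066509   2.25322504  34.00026453] [-0.00019172  0.0004298  -0.00075437]
[320.7 188.6] [48.8 51.1] @.065 [ 0.6424 -0.1354  0.065 ]
```

View pics/w3.png

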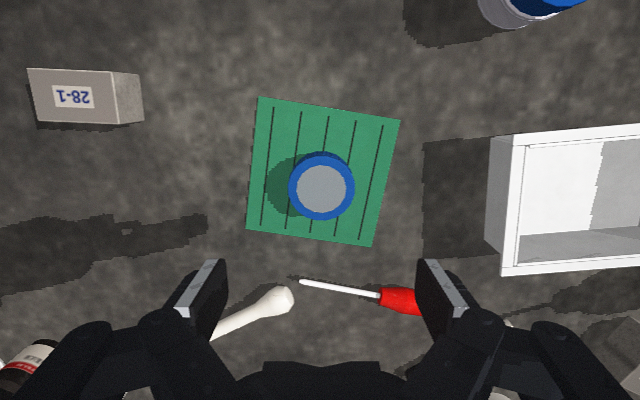

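The lid lies flat in the middle of the mat, with its disc at (321,189). Back to the heavy canister.

```bash
python3 -m inch '{"slide":[[-2.4,0,4.3],[-2.4,0,4.3],[-2.4,0,4.3],[-2.4,0,4.3],[-2.4,0,4.3],[-2.4,0,4.3],[-2.4,0.3,4.3],[-1,0.5,2],[0,0,0],[0,0,0]],"delta_rot":[[0,0,0],[0,0,0],[0,0,0],[0,0,0],[0,0,0],[0,0,0],[0,0,0],[0,0,0],[0,0,0],[0,0,0]],"hand":[1,1,1,0.6,0.6,0.6,0.6,0.6,0.6,0.6]}' 50;  python3 - <<'E'
from h import *
s=ctrl.state();print(s['width'],totool([.4574,.2051,.12]),turn_to([0,1]))
import pickle
i=ctrl.camera_info('wrist');im=ctrl.get_image('wrist');cv2.imwrite('pics/w4.png',im[:,:,::-1]);pickle.dump(i,open('w4.pkl','wb'))
E
```

```text
t: 16.1
ee_pos: [0.451, 0.1909, 0.1306]
tcp_rot: [-0.701, 0.713, -0.014, -0.015]
force: [-0.3, -0.1, 0.6]
width: 0.0681
0.06814596105357767 [0.68803252 1.01012508 1.43325254] [ 0.0159058   0.00133776 -0.04108983]
```

View pics/w4.png

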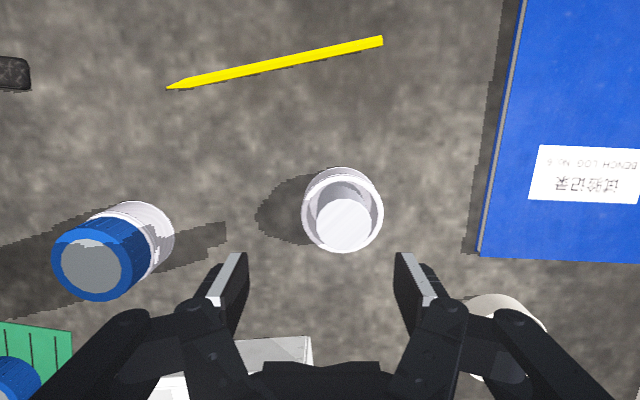

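```bash
python3 - <<'E'
from h import *
import pickle;i=pickle.load(open('w4.pkl','rb'))
c=cv2.imread('pics/w4.png')[155:265,285:400]
cv2.imwrite('pics/w4c.png',cv2.resize(c,None,fx=6,fy=6,interpolation=cv2.INTER_CUBIC))
for u,v in((342.5,224),(317,224),(369,224)):print(plane(i,u,v,.06))
E
```

```text
[0.45711845 0.20459906 0.06      ]
[0.45724236 0.18661132 0.06      ]
[0.45699005 0.22323914 0.06      ]
```

View pics/w4c.png

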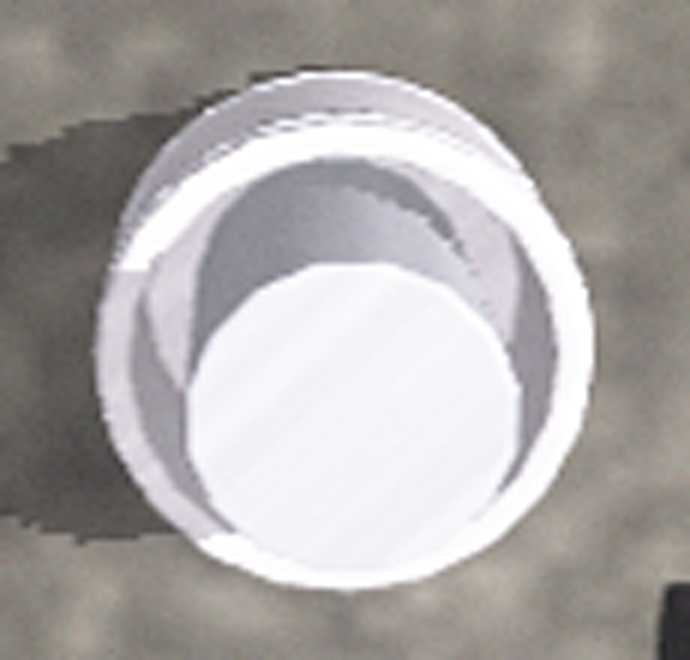

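The steel cylinder's top is at wrist pixel (344,224), which projects to (0.457, 0.2055), 40 mm wide at z = 0.06. Aligning and descending.

```bash
python3 -m inch '{"slide":[[0.5,1,1.0],[0.3,2,0.5],[0,1,0],[0,0,0],[0,0,0]],"delta_rot":[[0.016,0.001,-0.041],[0,0,0],[0,0,0],[0,0,0],[0,0,0]],"hand":[0.6,0.6,0.6,0.6,0.6]}' 60;  python3 - <<'E'
from h import *
s=ctrl.state();print(s['width'],totool([.457,.2055,.041]),turn_to([0,1]))
E
```

```text
t: 16.77
ee_pos: [0.4633, 0.1986, 0.0898]
tcp_rot: [-0.707, 0.708, -0.004, 0.006]
force: [0.1, -0.3, -0.3]
width: 0.0686
0.06859905471673916 [-0.6510184   4.87359512  0.69183442] [ 0.0015204  -0.01379226  0.00331647]
```

```bash
python3 -m inch '{"slide":[[-0.4,0.5,0.6],[-0.2,1.5,0],[0,1.0,0],[0,0,0]],"delta_rot":[[0.001,-0.013,0.003],[0,0,0],[0,0,0],[0,0,0]],"hand":[0.6,0.6,0.6,0.6]}' 60;  python3 - <<'E'
from h import *
s=ctrl.state();print(s['ee_pos'],s['width'],totool([.457,.2055,.041]),turn_to([0,1]))
E
```

```text
t: 17.27
ee_pos: [0.4572, 0.2054, 0.0585]
tcp_rot: [0.707, -0.707, -0.001, -0.0]
force: [-0.5, 0.2, 0.2]
width: 0.0687
[0.4572108  0.20542971 0.05850813] 0.06866393441614997 [-0.02299303  1.75079257  0.00605147] [-0.00056336  0.00040627  0.00109403]
```

```bash
python3 -m inch '{"slide":[[0,1,0],[0,0.5,0],[0,0.2,0],[0,0,0]],"delta_rot":[[0,0,0],[0,0,0],[0,0,0],[0,0,0]],"hand":[0.6,0.6,0.6,0.6]}' 60;  python3 - <<'E'
from h import *
s=ctrl.state();print(s['ee_pos'],s['width'],totool([.457,.2055,.041]),turn_to([0,1]))
E
```

```text
t: 17.77
ee_pos: [0.4575, 0.2054, 0.0402]
tcp_rot: [0.707, -0.707, -0.001, -0.0]
force: [0.4, 0.6, 0.0]
width: 0.0682
[0.45748955 0.20535541 0.04020751] 0.06817124082535961 [-0.0488569  -0.07930173  0.01449987] [-0.00037874  0.00022704  0.00119965]
```

```bash
python3 -m inch '{"slide":[[0,-0.1,0],[0,0,0],[0,0,0],[0,0,0],[0,0,0],[0,0,0],[0,0,0]],"delta_rot":[[0,0,0],[0,0,0],[0,0,0],[0,0,0],[0,0,0],[0,0,0],[0,0,0]],"hand":[-1,-1,-1,-1,-1,-1,-1]}' 60;  python3 - <<'E'
from h import *
s=ctrl.state();print(s['ee_pos'],s['width'],turn_to([0,1]))
im=ctrl.get_image('side');cv2.imwrite('pics/s7.png',cv2.resize(im[140:240,260:380,::-1],None,fx=6,fy=6,interpolation=cv2.INTER_CUBIC))
E
```

```text
t: 18.65
ee_pos: [0.4581, 0.2056, 0.0421]
tcp_rot: [0.708, -0.707, -0.001, -0.001]
force: [0.5, -0.2, -1.3]
width: 0.0374
[0.45805457 0.20558081 0.04206282] 0.037410791719204445 [-1.14801451e-03  9.79312148e-05  2.38777704e-03]
```

View pics/s7.png

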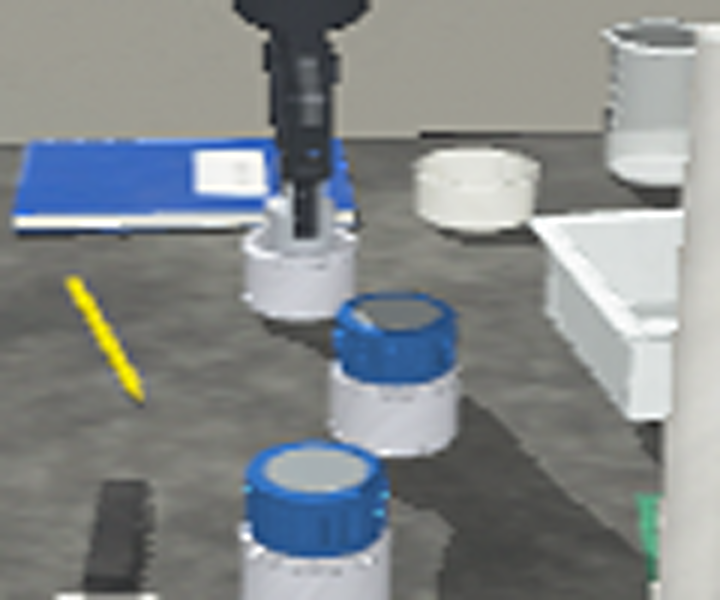

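```bash
python3 -m inch '{"slide":[[0,-1,0],[0,-1.5,0],[0,-3,0],[0,-4,0],[0,-2,0],[0,0,0],[0,0,0]],"delta_rot":[[0,0,0],[0,0,0],[0,0,0],[0,0,0],[0,0,0],[0,0,0],[0,0,0]],"hand":[-1,-1,-1,-1,-1,-1,-1]}' ;  python3 - <<'E'
from h import *
s=ctrl.state();print(s['ee_pos'],s['width'],turn_to([0,1]))
im=ctrl.get_image('side');cv2.imwrite('pics/s8.png',cv2.resize(im[90:250,240:420,::-1],None,fx=4,fy=4,interpolation=cv2.INTER_CUBIC))
i=ctrl.camera_info('wrist');im=ctrl.get_image('wrist');cv2.imwrite('pics/w5.png',im[:,:,::-1])
E
```

```text
t: 19.58
ee_pos: [0.4529, 0.2026, 0.1598]
tcp_rot: [-0.706, 0.708, -0.002, -0.002]
force: [0.2, 0.2, -6.0]
width: 0.0379
[0.45291353 0.2025882  0.15979314] 0.03785616072402609 [ 0.00345676 -0.0005535  -0.00585575]
```

View pics/s8.png

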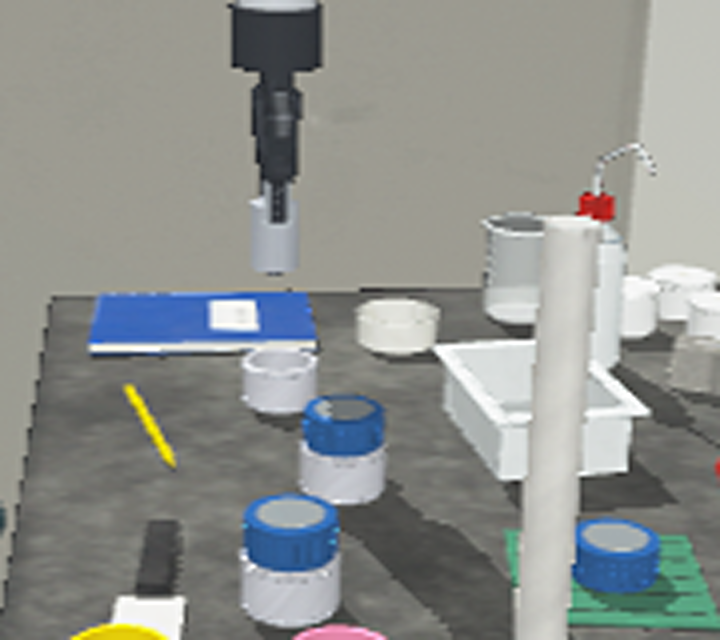

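View pics/w5.png

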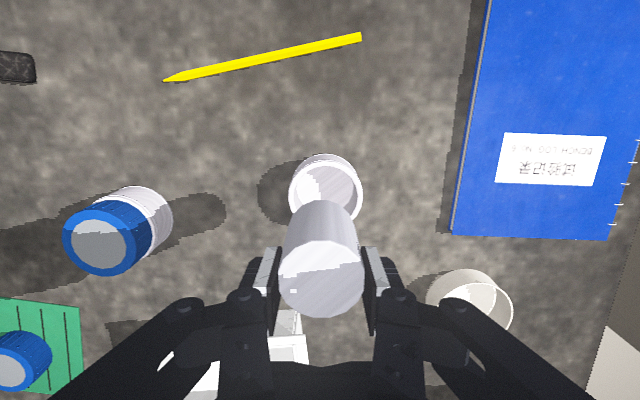

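The cylinder is held clear at TCP z 0.16. The cup stands in place, the dish is untouched and the lid is on the mat. I carry it over the tray.

```bash
python3 -m inch '{"slide":[[2.5,0,-1.2],[3.5,0,-1.7],[3.5,0,-1.7],[3.5,0,-1.7],[3.5,0,-1.7],[2,0,-1],[0.5,0,-0.3],[0,0,0],[0,0,0]],"delta_rot":[[0.003,0,-0.006],[0,0,0],[0,0,0],[0,0,0],[0,0,0],[0,0,0],[0,0,0],[0,0,0],[0,0,0]],"hand":[-1,-1,-1,-1,-1,-1,-1,-1,-1]}' ;  python3 - <<'E'
from h import *
import pickle
s=ctrl.state();print(s['force'],totool([.6555,.1057,.15]),turn_to([0.016,-.175]))
i=ctrl.camera_info('wrist');im=ctrl.get_image('wrist');cv2.imwrite('pics/w6.png',im[:,:,::-1]);pickle.dump(i,open('w6.pkl','wb'))
print(ctrl.state()['ee_pos'])
E
```

```text
t: 20.8
ee_pos: [0.6372, 0.1082, 0.1425]
tcp_rot: [-0.704, 0.71, -0.007, -0.012]
force: [-1.5, 0.2, -5.6]
width: 0.0376
[-1.46957841  0.20922407 -5.64864015] [ 1.80612534 -0.79879694 -0.26866945] [ 0.00813622 -0.08457621 -0.02766326]
[0.63702456 0.10840494 0.14248262]
```

View pics/w6.png

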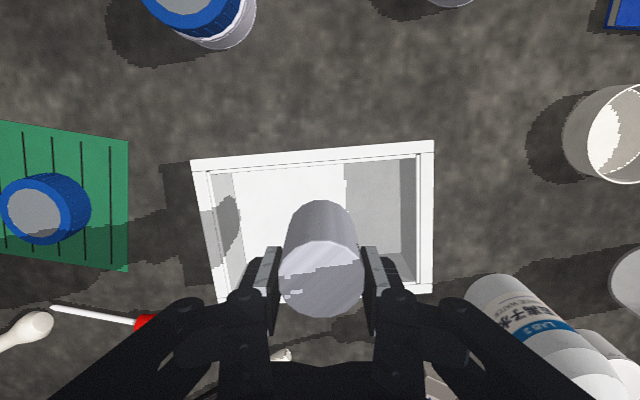

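```bash
python3 - <<'E'
from h import *
import pickle;i=pickle.load(open('w6.pkl','rb'))
for u,v in((191,160),(433,141),(433,293),(208,171),(417,155)):print(u,v,plane(i,u,v,.056).round(4))
a,b,c=[plane(i,*p,.056)[:2] for p in((191,160),(433,141),(433,293))]
print(np.linalg.norm(a-b),np.linalg.norm(b-c),(a+c)/2, (a-b))
T=ctrl.camera_info('top');print(tri([ray(i,433,141),ray(T,*proj(T,[.585,.187,.055]))]))
E
```

```text
191 160 [0.6023 0.0133 0.056 ]
433 141 [0.5876 0.1854 0.056 ]
433 293 [0.709  0.1978 0.056 ]
208 171 [0.6103 0.0249 0.056 ]
417 155 [0.5975 0.175  0.056 ]
0.17265623840113617 0.12205201074334145 [0.65567615 0.10558388] [ 0.01473831 -0.17202604]
(array([0.58786161, 0.18908146, 0.0436696 ]), [np.float64(0.0011054758603083852), np.float64(0.0011054758603082997)])
```

The tray centre from the wrist corners is (0.6557, 0.1056), which agrees with the top view (0.6555, 0.1057). The measured rim is 173 × 122 mm against the given 176 × 124. Lowering.

```bash
python3 -m inch '{"slide":[[1.2,0,-0.3],[0.9,0,0],[0,0,0],[0,0,0]],"delta_rot":[[0.008,-0.01,-0.028],[0,0,0],[0,0,0],[0,0,0]],"hand":[-1,-1,-1,-1]}' ;  python3 - <<'E'
from h import *
s=ctrl.state();print(totool([.6556,.1057,.05]),turn_to([0,1]))
E
```

```text
t: 21.35
ee_pos: [0.6586, 0.1073, 0.1428]
tcp_rot: [0.707, -0.707, -0.008, 0.006]
force: [-0.5, 0.5, -5.2]
width: 0.0377
[-0.32781857  9.28264473 -0.1639    ] [-0.00077002  0.02016782  0.00264119]
```

```bash
python3 -m inch '{"slide":[[-0.2,1.5,0],[-0.1,2.5,0],[0,2.5,0],[0,1,0],[0,0,0]],"delta_rot":[[0,0,0.003],[0,0,0],[0,0,0],[0,0,0],[0,0,0]],"hand":[-1,-1,-1,-1,-1]}' ;  python3 - <<'E'
from h import *
s=ctrl.state();print(totool([.6556,.1057,.0421]),turn_to([0,1]))
E
```

```text
t: 21.98
ee_pos: [0.6537, 0.1078, 0.0628]
tcp_rot: [0.707, -0.707, -0.006, 0.009]
force: [-1.1, -0.9, -4.8]
width: 0.0382
[ 0.19137453  2.07317438 -0.21575873] [-0.00076739  0.02083468 -0.00371111]
```

```bash
python3 -m inch '{"slide":[[0.1,0.7,-0.1],[0,0.6,0],[0,0,0]],"delta_rot":[[0,0,-0.004],[0,0,0],[0,0,0]],"hand":[-1,-1,-1]}' ;  python3 - <<'E'
from h import *
s=ctrl.state();print(totool([.6556,.1057,.0421]),turn_to([0,1]))
E
```

```text
t: 22.35
ee_pos: [0.6565, 0.107, 0.0511]
tcp_rot: [0.708, -0.706, -0.009, 0.006]
force: [-0.6, -0.1, -5.1]
width: 0.0378
[-0.09892922  0.90022548 -0.12928073] [-0.00162525  0.0207901   0.00420972]
```

```bash
python3 -m inch '{"slide":[[0,0.5,0],[0,0,0]],"delta_rot":[[0,0,0.002],[0,0,0]],"hand":[-1,-1]}' ; python3 -m inch '{"slide":[[0,0.25,0]],"delta_rot":[[0,0,0]],"hand":[-1]}' ;  python3 - <<'E'
from h import *
s=ctrl.state();print(totool([.6556,.1057,.0421]),turn_to([0,1]))
E
```

```text
t: 22.6
ee_pos: [0.6572, 0.1071, 0.0466]
tcp_rot: [0.708, -0.706, -0.009, 0.006]
force: [-0.4, 0.4, -5.1]
width: 0.0378
t: 22.72
ee_pos: [0.6579, 0.1072, 0.0446]
tcp_rot: [0.708, -0.706, -0.009, 0.006]
force: [0.1, -1.0, -4.2]
width: 0.0375
[-0.23519998  0.24629498 -0.1469983 ] [-0.00221455  0.02078556  0.00495671]
```

```bash
python3 -m inch '{"slide":[[0,0.2,0]],"delta_rot":[[-0.002,0,0.004]],"hand":[-1]}' ; python3 -m inch '{"slide":[[0,0.15,0]],"delta_rot":[[0,0,0]],"hand":[-1]}' ;  python3 - <<'E'
from h import *
s=ctrl.state();print(s['force'],totool([.6556,.1057,.0421]),turn_to([0,1]))
E
```

```text
t: 22.85
ee_pos: [0.6578, 0.1071, 0.0424]
tcp_rot: [0.707, -0.707, -0.008, 0.007]
force: [-0.6, -0.2, -5.6]
width: 0.0378
t: 22.98
ee_pos: [0.658, 0.1071, 0.0422]
tcp_rot: [0.707, -0.707, -0.007, 0.007]
force: [-3.3, -0.5, 6.3]
width: 0.0376
[-3.2934195  -0.52909444  6.28210588] [-0.24701249  0.00869793 -0.13925504] [-0.00029145  0.02063415  0.00019666]
```

Contact: the force flips to +6 N at z 0.0422, as expected, with tilt near 0. Releasing.

```bash
python3 -m inch '{"slide":[[0,0.05,0],[0,0,0],[0,0,0]],"delta_rot":[[0,0,0],[0,0,0],[0,0,0]],"hand":[0,0.5,0.6]}' ; python3 - <<'E'
from h import *
print(turn_to([0,1]),ctrl.state()['width'])
i=ctrl.camera_info('wrist');im=ctrl.get_image('wrist');cv2.imwrite('pics/w7.png',im[:,:,::-1])
E
```

```text
t: 23.35
ee_pos: [0.662, 0.1078, 0.0448]
tcp_rot: [0.708, -0.706, -0.01, 0.004]
force: [-0.2, 0.3, 0.2]
width: 0.0682
[-0.00183494  0.02056801  0.00849952] 0.06824327500797095
```

View pics/w7.png

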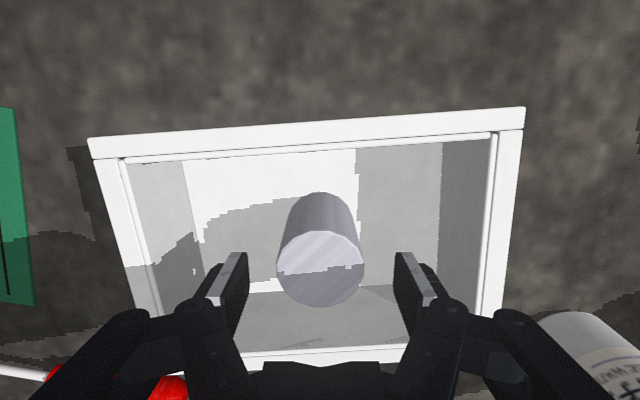

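The steel cylinder stands upright inside the tray with its top at (320,268), and the fingers are free of it. I rise straight up and check.

```bash
python3 -m inch '{"slide":[[0,-1.5,0],[0,-3,0],[0,-5,0],[0,-5,0],[0,-3,0],[0,-1,0],[0,0,0]],"delta_rot":[[0,0,0],[0,0,0],[0,0,0],[0,0,0],[0,0,0],[0,0,0],[0,0,0]],"hand":[0.6,0.6,0.6,0.6,0.6,0.6,0.6]}' ; python3 -m inch '{"slide":[[-3,0,0],[-4,0,0],[-4,0,0],[-2,0,0],[0,0,0],[0,0,0]],"delta_rot":[[0,0,0],[0,0,0],[0,0,0],[0,0,0],[0,0,0],[0,0,0]],"hand":[0.6,0.6,0.6,0.6,0.6,0.6]}'; python3 - <<'E'
from h import *
for n in('wrist','side','top'):
    im=ctrl.get_image(n);cv2.imwrite(f'pics/end_{n}.png',im[:,:,::-1])
s=ctrl.state();print(s['t'],s['joint_vel'].round(3))
im=cv2.imread('pics/end_side.png');cv2.imwrite('pics/end_sidec.png',cv2.resize(im[145:290,235:435],None,fx=4,fy=4,interpolation=cv2.INTER_CUBIC))
im=cv2.imread('pics/end_top.png');cv2.imwrite('pics/end_topc.png',cv2.resize(im[110:270,185:445],None,fx=3,fy=3,interpolation=cv2.INTER_CUBIC))
E
```

```text
t: 24.28
ee_pos: [0.6613, 0.107, 0.2409]
tcp_rot: [0.708, -0.706, -0.012, 0.002]
force: [0.1, -1.0, -0.8]
width: 0.0681
t: 25.02
ee_pos: [0.522, 0.1031, 0.2284]
tcp_rot: [-0.706, 0.708, 0.006, -0.008]
force: [-0.9, 0.1, 0.4]
width: 0.0684
25.175 [-0.001 -0.004  0.001 -0.005 -0.001  0.004 -0.002]
```

View pics/end_wrist.png

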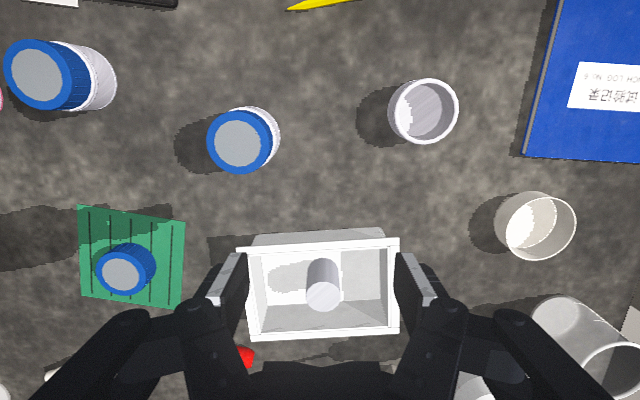

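View pics/end_sidec.png

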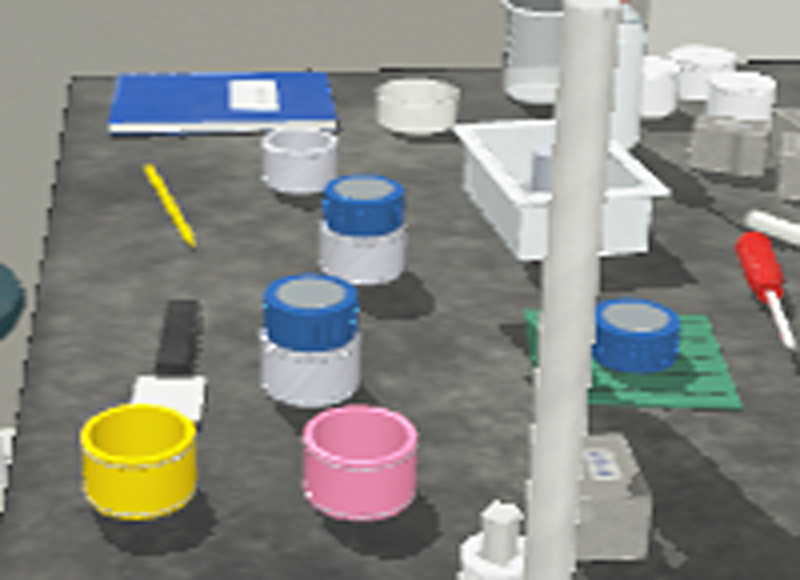

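View pics/end_topc.png

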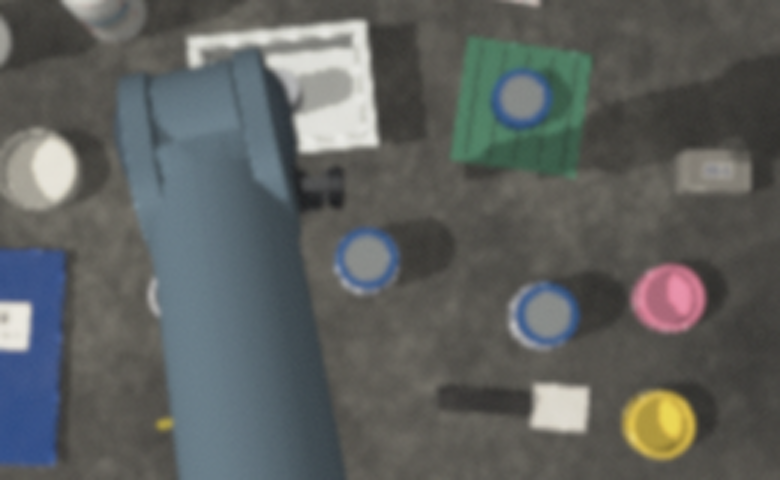

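The final views agree: the steel cylinder stands upright in the tray (wrist pixel 323,290) and the lid is flat on the mat (521,98 in the top crop). All three canisters stand, the two unopened ones still closed. The dish, mortar block and coloured cups are where they were, and the robot is clear of everything. Handing in.

```bash
python3 -c "
from bench import ctrl
print(ctrl.job_done())"
```

```text
the job is handed in; nothing more can be done
None
```

The steel cylinder is standing upright in the white tray, and the job was handed in at about 25 s of the 72 s allowed.

- **Weighing:** I lifted the canister at about (0.45, 0.20) by its body. It read −6.0 to −7.0 N against a +0.2 N baseline, about 0.69 kg. That is well above the roughly 0.35 kg a light one could weigh, so I did not lift the other two.
- **Opening and placing:** I stood it upright again, put its lid flat on the green mat, and lifted the cylinder into the tray.
- **Final checks:** The wrist, side and top pictures show all three canisters standing, the two unopened ones never touched, and the gripper clear of everything. The dish and mortar block look unmoved.

These readings did not go as intended:
- **Hard push:** While setting the heavy canister down I pushed too far and the wrist force peaked at about 84 N. That is under the 120 N limit. The force went through the held canister onto the worktop, not through the arm or the gripper's body.
- **Small shift:** That canister ended about 6 mm from where it started, and it may have been released about 1 mm above the worktop. It still stood upright.
- **Narrow width reading:** The gripper read about 37.6 mm on the 40 mm cylinder, but the grip held.

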